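# Refit and torque down a shop's display power rail

## Robot

A 7-joint arm with a two-finger parallel gripper is mounted at the origin on the work surface. World frame = base frame: x ahead of the robot, y to its left, z up, the work surface at z = 0. Lengths are in m, angles in rad, forces in N, time in s.
With the tool pointing down it reaches from about 0.425 to 0.875 m from the base axis. Payload 4.7 kg.
Tool frame: the origin (TCP) lies midway between the tips of the shut fingers; the grasp point (between the pads) lies 19 mm behind it; z points along the fingers, y is the direction in which the jaws open and shut (so a half turn about z gives the same grasp; the last joint's range is limited). The gripper opens to 87 mm and grips with 3 to 60 N. Pads are 19 mm wide; open, the fingers measure 117 mm over their backs; the gripper's body (75 mm by 190 mm) begins 51 mm behind the grasp point.
Start: joints at [-1.1, 0.321, -0.07, 1.45, 0.023, 1.371, -0.057], TCP at [0.287, 0.583, 0.223] pointing down, gripper open.
Joint ranges: [-2.86, 2.86], [-0.3, 2.09], [-1.38, 1.24], [0.06, 2.45], [-1.56, 4.7], [0.09, 2.05], [-2.69, 2.69]. Speed limits (rad/s): [2.57, 2.57, 3.14, 3.14, 3.14, 3.14, 3.14].

## Interface

Orientations are given as a 3x3 rotation matrix whose columns are the frame's x, y, z axes.
In Python, from plant import ctrl, ik, snapshot, ticket gives the robot as it stands. The module is installed in compiled form; this text tells all that it offers. Calls block until the motion is done:
- ctrl.movep(position, orientation): joint-space move of the TCP to a pose.
- ctrl.move_linear(position, ori=None, max_speed=0.15, f_stop=None): straight line of the TCP; ori=None keeps the orientation; max_speed is the mean speed in m/s. With f_stop (N) it stops when the force on the tool has changed by that much, and returns True; else False.
- ctrl.move_joints(angles): joint-space move.
- ctrl.set_gripper(opening, f_grip=None): opening from 0.0 (shut) to 1.0 (fully open); f_grip is the grip in N (None keeps the last); returns when the fingers have stopped.
- ctrl.dwell(seconds).
- ik(position, orientation): joint angles nearest the present ones, or None.
- ctrl.get_state(): the state.
- snapshot(name): name is "scene" or "side" or "wrist"; returns a dict with "pixels" (400x640x3 uint8, red, green, blue), "vertical_fov" (degrees; the focal length in pixels is half the picture's height over the tangent of half this angle, whatever the lens; pixels are square), "cx", "cy" (the principal point, pixels), "pose" (4x4, takes a point from camera to world coordinates); the wrist camera has in their place "T_tool_cam" (4x4, takes a point from camera to tool coordinates, whose origin is the TCP and whose axes are the flange's). Camera axes: x right, y up, looking along -z (the intrinsics and any distortion apply to the point x, -y, -z); pixel columns grow to the right and rows downward; lengths in m; the calibration is good to about 2 mm. The wrist camera is an equidistant fisheye: a pixel r from the principal point sees the ray r / f radians off the axis. A picture is of the moment at which its call begins: read the wrist's pose just before it. There is no depth.
A pose or a line that the arm cannot do raises ctrl.MotionError and nothing moves.
- ticket.job_done(): hands the job in, once; it reports no verdict.
The state is a dict: "time": time; "qpos": joint angles; "qvel": joint speeds; "effort": joint torques, N m; "position": TCP position; "tool_rot": TCP orientation; "ft_force": force on the tool from outside, world axes, zero at the start; "ft_torque": the same for the moment, N m; "opening": opening from 0.0 (shut) to 1.0 (fully open).
Only numpy, scipy, OpenCV 4.12 (cv2) and the standard library are available. Lean on these libraries where they do the work, as an engineer would, in place of code of your own. Each camera call takes 0.05 s, during which the arm holds its last target. There are 200 camera calls.

## Task

Get the light display's power rail ready: first switch the rail off (pull the orange lever towards the robot), then plug every driver plug on the counter fully home into the socket framed in its own colour, flange flat on the socket. With all of them in, swing the click wrench clockwise until the bolt is down and the handle's joint clicks over into a clear kink, stop there without folding it all the way, let go, and at last switch the rail on again (push the orange lever fully away from the robot). Leave the other goods on the counter where they are.

Things in the scene. Friction and masses are not known exactly. Their poses are not given: they have to be found in the camera images.
- rail: fixed grey power rail, plate 100 x 520 x 12 mm, long side along its y. Origin at table height; x points away from the robot. Along its y: isolator switch (-250 mm), four sockets (-155, -80, -5, +70, colour order varies), clamp post with wrench (x 12, y 170). The bolt clamps the plugs' contacts. An aluminium cover strip behind the sockets obstructs nothing.
- plug_red: the red driver plug (may be absent), 120 g, loose, standing upright on its foot. Origin: centre of the foot's underside, z up. From below: steel foot 30 (x) x 24 (y) x 14 mm, black flange 44 x 38 x 8 mm (z 14 to 22), red grip block 30 (x) x 22 (y) x 34 mm (z 22 to 56). Half a turn about z makes no difference.
- plug_green: the green driver plug (may be absent), 120 g, loose, standing upright on its foot. Origin: centre of the foot's underside, z up. From below: steel foot 30 (x) x 24 (y) x 14 mm, black flange 44 x 38 x 8 mm (z 14 to 22), green grip block 30 (x) x 22 (y) x 34 mm (z 22 to 56). Half a turn about z makes no difference.
- plug_blue: the blue driver plug (may be absent), 120 g, loose, standing upright on its foot. Origin: centre of the foot's underside, z up. From below: steel foot 30 (x) x 24 (y) x 14 mm, black flange 44 x 38 x 8 mm (z 14 to 22), blue grip block 30 (x) x 22 (y) x 34 mm (z 22 to 56). Half a turn about z makes no difference.
- plug_yellow: the yellow driver plug (may be absent), 120 g, loose, standing upright on its foot. Origin: centre of the foot's underside, z up. From below: steel foot 30 (x) x 24 (y) x 14 mm, black flange 44 x 38 x 8 mm (z 14 to 22), yellow grip block 30 (x) x 22 (y) x 34 mm (z 22 to 56). Half a turn about z makes no difference.
- socket_red_mouth (a point): centre of the mouth of the socket with the red frame, 42 mm above the table; axes as the rail's. Hole 34 (x) x 28 (y) mm, 17 mm deep, with a 2 mm chamfer; the plug's x goes along the socket's x (either way). Home, the plug's flange rests on the block and its foot's underside lies 14 mm below this point. Sockets are 75 mm apart along y.
- socket_green_mouth (a point): centre of the mouth of the socket with the green frame, 42 mm above the table; axes as the rail's. Hole 34 (x) x 28 (y) mm, 17 mm deep, with a 2 mm chamfer; the plug's x goes along the socket's x (either way). Home, the plug's flange rests on the block and its foot's underside lies 14 mm below this point. Sockets are 75 mm apart along y.
- socket_blue_mouth (a point): centre of the mouth of the socket with the blue frame, 42 mm above the table; axes as the rail's. Hole 34 (x) x 28 (y) mm, 17 mm deep, with a 2 mm chamfer; the plug's x goes along the socket's x (either way). Home, the plug's flange rests on the block and its foot's underside lies 14 mm below this point. Sockets are 75 mm apart along y.
- socket_yellow_mouth (a point): centre of the mouth of the socket with the yellow frame, 42 mm above the table; axes as the rail's. Hole 34 (x) x 28 (y) mm, 17 mm deep, with a 2 mm chamfer; the plug's x goes along the socket's x (either way). Home, the plug's flange rests on the block and its foot's underside lies 14 mm below this point. Sockets are 75 mm apart along y.
- bolt_axis (a point): point on the vertical axis of the clamp bolt, in the middle of the wrench head, 75 mm above the table. The wrench stays on the bolt. Its x axis points from the wrench's handle towards the bolt (the handle lies along this point's -x while not kinked).
- bolt (a joint): turn of the clamp bolt, rad: grows as the wrench is swung clockwise seen from above. It starts between 0 and 0.45 and turns against about 0.4 Nm until the bolt is fully down at 1.1, where it stops dead.
- wrench_grip (a point): middle of the wrench's red grip, 75 mm above the table, 147 mm from the bolt axis. The grip is a level bar 90 mm long, 24 mm wide, 26 mm high, its x axis along the handle (pointing to the bolt); free space beneath it and both sides. At the start the handle points roughly to the robot.
- wrench_pivot (a point): the wrench's breakaway joint, a vertical pivot 42 mm from the bolt axis, between wrench head and handle.
- click (a joint): kink of the wrench handle about its breakaway joint, rad: 0 straight. Stiff until about 12 N pushes across the middle of the grip (1.2 Nm), which happens only with the bolt down; then the handle folds clockwise and stays kinked where it is left. Over 0.12 (7 degrees) is a click; 0.45 (26 degrees) is too far; it ends at 0.55.
- switch (a joint): isolator lever on a block at the rail's -y end, rad: 0 leans to the robot (rail's -x) = off, 1.0 leans away (+x) = on, 0.5 upright. It turns about an axis along the rail's y, 34 mm above the table, and stays where it is left (light friction, under 2 N at the ball). It starts on, at 0.92 to 1.0.
- switch_tip (a point): centre of the orange ball, 26 mm in diameter, at the end of the isolator lever, 80 mm from the lever's axis; the ball is about 104 mm above the table at either end, 114 mm in mid swing, and travels about 77 mm along the rail's x. Steel stem 10 mm thick.
- pack_a: bystander, leave alone: tube pack of lights, 76 mm wide, 135 mm high; origin in its underside
- pack_b: bystander, leave alone: tube pack, 68 mm wide, 120 mm high; origin in its underside
- pack_c: bystander, leave alone: tube pack, 80 mm wide, 130 mm high; origin in its underside
- pack_d: bystander, leave alone: tube pack, 72 mm wide, 140 mm high; origin in its underside
- tape_roll: bystander, leave alone: yellow roll, 68 mm wide, 24 mm high, lying flat; origin in its underside
- price_holder: bystander, leave alone: yellow price holder block 60 x 30 x 18 mm; origin in its underside
- screwdriver: bystander, leave alone: screwdriver lying on the table; origin in its underside
- carton: bystander, leave alone: cardboard carton 90 x 70 x 60 mm; origin in its underside

How it is judged:
On the way, in this order (a step that is already met when the one before it is completed fails the run):
1. the rail is switched off (value of joint switch below 0.15 rad), for 0.2 s.
2. every plug present is home in its own socket, the switch still off (z of plug_red in the frame of socket_red_mouth below -0.011 m and horizontal distance between plug_red and socket_red_mouth below 0.005 m and angle between the x axis of plug_red and the x axis of socket_red_mouth, either way round below 0.17 rad and angle between each of plug_red, plug_green, plug_blue, plug_yellow's own z axis and vertical below 0.12 rad and z of plug_green in the frame of socket_green_mouth below -0.011 m and horizontal distance between plug_green and socket_green_mouth below 0.005 m and angle between the x axis of plug_green and the x axis of socket_green_mouth, either way round below 0.17 rad and z of plug_blue in the frame of socket_blue_mouth below -0.011 m and horizontal distance between plug_blue and socket_blue_mouth below 0.005 m and angle between the x axis of plug_blue and the x axis of socket_blue_mouth, either way round below 0.17 rad and z of plug_yellow in the frame of socket_yellow_mouth below -0.011 m and horizontal distance between plug_yellow and socket_yellow_mouth below 0.005 m and angle between the x axis of plug_yellow and the x axis of socket_yellow_mouth, either way round below 0.17 rad and value of joint switch below 0.15 rad), for 0.2 s.
3. the bolt is down and the wrench has clicked, the switch still off (value of joint bolt above 1.05 rad and value of joint click above 0.12 rad and value of joint switch below 0.15 rad), for 0.2 s.
4. the rail is switched on (value of joint switch above 0.85 rad), for 0.2 s.
At the end, for the whole second after the job is handed in: Every plug present is home in the socket of its own colour (foot at least 11 mm below the mouth, within 5 mm of its centre, turned less than 0.17 rad and tilted less than 0.12 rad), upright and at rest; bolt joint over 1.05, click joint over 0.12 (and never over 0.45); switch joint over 0.85 (z of plug_red in the frame of socket_red_mouth below -0.011 m and horizontal distance between plug_red and socket_red_mouth below 0.005 m and angle between the x axis of plug_red and the x axis of socket_red_mouth, either way round below 0.17 rad and angle between each of plug_red, plug_green, plug_blue, plug_yellow's own z axis and vertical below 0.12 rad and z of plug_green in the frame of socket_green_mouth below -0.011 m and horizontal distance between plug_green and socket_green_mouth below 0.005 m and angle between the x axis of plug_green and the x axis of socket_green_mouth, either way round below 0.17 rad and z of plug_blue in the frame of socket_blue_mouth below -0.011 m and horizontal distance between plug_blue and socket_blue_mouth below 0.005 m and angle between the x axis of plug_blue and the x axis of socket_blue_mouth, either way round below 0.17 rad and z of plug_yellow in the frame of socket_yellow_mouth below -0.011 m and horizontal distance between plug_yellow and socket_yellow_mouth below 0.005 m and angle between the x axis of plug_yellow and the x axis of socket_yellow_mouth, either way round below 0.17 rad and value of joint bolt above 1.05 rad and value of joint click above 0.12 rad and value of joint switch above 0.85 rad and linear speed of each of plug_red, plug_green, plug_blue, plug_yellow below 0.02 m/s); the robot touches nothing.
It fails at once if the wrench handle is folded far past its click (over 0.45 rad) (value of joint click above 0.45 rad).
It fails at once if a bystander is moved by more than 30 mm (distance of any of pack_a, pack_b, pack_c, pack_d, tape_roll, price_holder, screwdriver, carton from where it was at the start of the episode above 0.03 m).
Of plug_red, plug_green, plug_blue, plug_yellow only 2 to 4 are there at a start; the rules pass over those that are not, and their reading is None.
At some moment in a run one of plug_red, plug_green, plug_blue, plug_yellow may be knocked a few centimetres aside while the robot is not near it.
It also fails if it takes over 210 s, if anything falls off the work surface, if the arm or the gripper's body presses on something with over 40 N, if the wrist force passes 120 N, or if a joint passes its speed limit or range.

## Working session

There is one attempt and no reset: what is moved stays moved. The work goes in short steps, each a Python script; the robot and the scene stay as the last script left them, time stands still between calls to the robot, and variables do not carry over. Pictures are saved under pics/ and viewed, about 12 in all and at most 16, crops included, and the job is handed in when it is done.

```bash
mkdir -p pics; python3 - <<'E'
from plant import ctrl, ik, snapshot
import cv2, numpy as np
for n in ["scene","side","wrist"]:
    s=snapshot(n); cv2.imwrite(f"pics/{n}0.png",s["pixels"][:,:,::-1])
    np.set_printoptions(precision=4,suppress=True)
    print(n,{k:v for k,v in s.items() if k!="pixels"})
print(ctrl.get_state())
E
```

```text
scene {'vertical_fov': 49.73781947927792, 'cx': 317.376894163099, 'cy': 200.11846743564712, 'pose': array([[ 0.5807, -0.6236,  0.5234,  1.2957],
       [ 0.8141,  0.4421, -0.3765, -0.5109],
       [ 0.0034,  0.6447,  0.7644,  1.1143],
       [ 0.    ,  0.    ,  0.    ,  1.    ]])}
side {'vertical_fov': 55.83505537541315, 'cx': 322.775228718226, 'cy': 204.46328756837983, 'pose': array([[ 0.8264,  0.3628, -0.4306,  0.1485],
       [-0.563 ,  0.5417, -0.6242, -0.6064],
       [ 0.0068,  0.7582,  0.652 ,  0.7155],
       [ 0.    ,  0.    ,  0.    ,  1.    ]])}
wrist {'vertical_fov': 65.70646984690485, 'cx': 317.95242671177976, 'cy': 198.70660948372677, 'T_tool_cam': array([[-0.001 ,  0.9531,  0.3028,  0.0842],
       [ 1.    ,  0.001 ,  0.0003,  0.0004],
       [ 0.    ,  0.3028, -0.9531, -0.1621],
       [ 0.    ,  0.    ,  0.    ,  1.    ]])}
{'time': 0.15, 'qpos': array([-1.0999,  0.3216, -0.0701,  1.4514,  0.0226,  1.3708, -0.0569]), 'qvel': array([ 0.    , -0.003 ,  0.0024, -0.0041, -0.0001, -0.0002,  0.0004]), 'effort': array([ -0.0001, -49.1798,  -0.4047, -31.2877,  -0.0641,   0.0406,
         0.0001]), 'position': array([0.2865, 0.583 , 0.2217]), 'tool_rot': array([[-0.8975,  0.4411, -0.0006],
       [ 0.4411,  0.8975, -0.0013],
       [-0.0001, -0.0015, -1.    ]]), 'ft_force': array([-0.1549, -0.0924, -0.4931]), 'ft_torque': array([ 0.0175,  0.0157, -0.0492]), 'opening': 0.9986537820060264}
```

View pics/scene0.png

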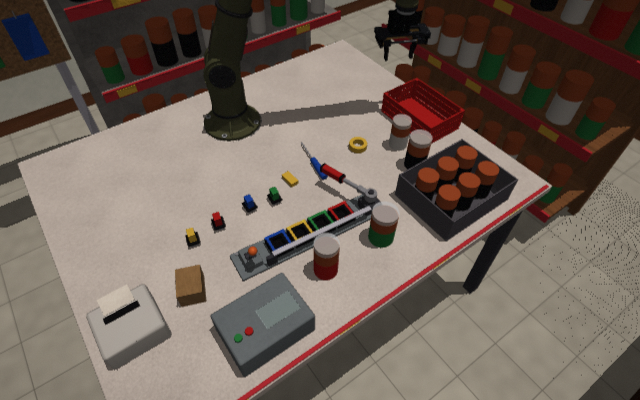

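View pics/side0.png

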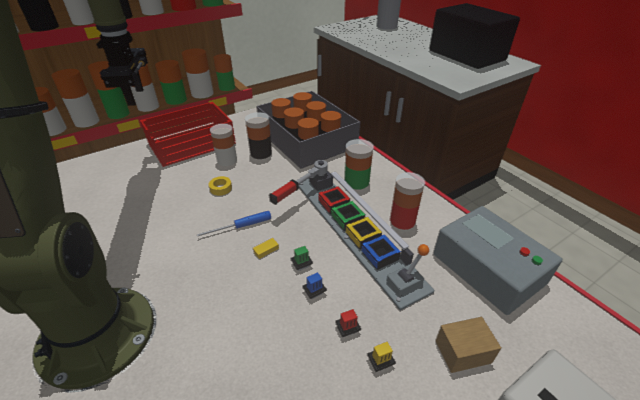

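Both views show all four plugs: scene yellow (192,236), red (217,220), blue (249,202), green (274,194). Along the rail from the switch the sockets run blue, yellow, green, red. The orange ball is at side (424,250) and the wrench's red grip at side (284,191).

```bash
cat > h.py <<'E'
from plant import ctrl, ik, snapshot, ticket
import cv2, numpy as np
np.set_printoptions(precision=4,suppress=True)
def rays(s,uv,st=None):
    """pixel -> origin, unit directions in world (pinhole, or fisheye wrist with state st)"""
    uv=np.atleast_2d(uv).astype(float); f=200/np.tan(np.radians(s["vertical_fov"])/2)
    x=(uv[:,0]-s["cx"])/f; y=(uv[:,1]-s["cy"])/f
    if "pose" in s:
        d=np.c_[x,-y,-np.ones_like(x)]; T=s["pose"]
    else:
        r=np.hypot(x,y)+1e-12; d=np.c_[np.sin(r)*x/r,-np.sin(r)*y/r,-np.cos(r)]
        W=np.eye(4); W[:3,:3]=st["tool_rot"]; W[:3,3]=st["position"]; T=W@s["T_tool_cam"]
    d=d@T[:3,:3].T
    return T[:3,3],d/np.linalg.norm(d,axis=1,keepdims=True)
def onz(s,uv,z,st=None):
    o,d=rays(s,uv,st); return o+d*((z-o[2])/d[:,2])[:,None]
def tri(obs):
    A=0;b=0
    for o,d in obs:
        P=np.eye(3)-np.outer(d,d); A=A+P; b=b+P@o
    return np.linalg.solve(A,b)
def down(yaw):
    """tool pointing down, tool x axis at yaw in the world"""
    c,s=np.cos(yaw),np.sin(yaw); return np.array([[c,s,0],[s,-c,0],[0,0,-1.]])
def wrist(name=None):
    st=ctrl.get_state(); s=snapshot("wrist")
    if name: cv2.imwrite(name,s["pixels"][:,:,::-1])
    return s,st
E
python3 - <<'E'
from h import *
a=snapshot("scene");b=snapshot("side")
P=dict(bs=((277,241),(381,249)),ys=((300,230),(363,232)),gs=((321,220),(348,214)),rs=((342,211),(333,198)),
y=((192,236),(382,352)),r=((217,220),(347,320)),b=((249,202),(314,283)),g=((274,194),(301,256)),ball=((253,252),(424,250)),
grip=((333,172),(284,191)),bolt=((370,192),(321,166)))
for k,(u,v) in P.items():
    oa,da=rays(a,u);ob,db=rays(b,v); print(k,tri([(oa,da[0]),(ob,db[0])]), )
print(ctrl.get_state()["time"])
E
```

```text
bs [ 0.6198 -0.1738  0.0383]
ys [ 0.6244 -0.0957  0.0329]
gs [ 0.6322 -0.0213  0.0355]
rs [0.6396 0.0573 0.0328]
y [ 0.4501 -0.3738  0.033 ]
r [ 0.437  -0.2818  0.0316]
b [ 0.4319 -0.1643  0.0322]
g [ 0.4499 -0.0798  0.0322]
ball [ 0.6524 -0.2684  0.1013]
grip [0.5156 0.1132 0.0753]
bolt [0.6604 0.1502 0.082 ]
0.25
```

```bash
python3 - <<'E'
from h import *
for i,(p) in enumerate([(0.54,-0.06,0.36),(0.45,-0.25,0.30)]):
    ctrl.movep(np.array(p),down(0.0)); ctrl.dwell(0.3)
    s,st=wrist(f"pics/w{i+1}.png"); np.save(f"w{i+1}.npy",dict(s=s,st=st),allow_pickle=True)
    print(st["time"],st["position"])
E
```

```text
3.05 [ 0.5401 -0.0597  0.3599]
4.275 [ 0.4509 -0.249   0.3001]
```

View pics/w1.png

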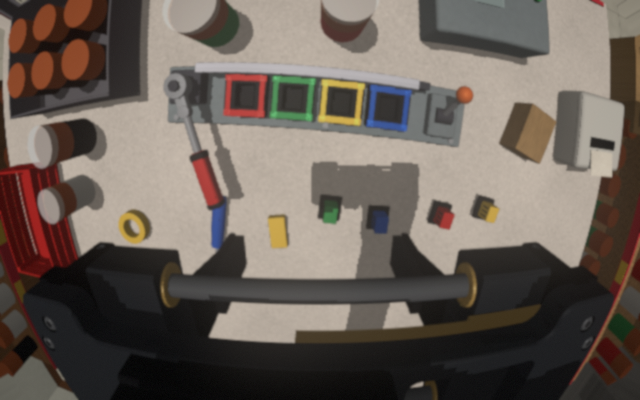

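View pics/w2.png

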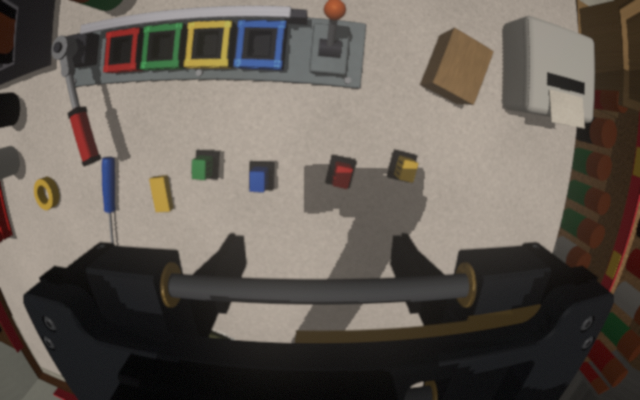

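w1 shows the rail from above, with sockets red (246,96), green (293,98), yellow (342,101) and blue (388,107). The ball is at (464,95), the bolt at (177,85) and the grip at (207,182). w2 shows the plugs at green (200,168), blue (258,180), red (342,173) and yellow (404,168), with the ball at (334,9).

```bash
cat >> h.py <<'E'
def load(n): d=np.load(n,allow_pickle=True).item(); return d["s"],d["st"]
HUE=dict(red=[(0,8),(172,180)],green=[(50,85)],blue=[(105,125)],yellow=[(18,32)])
def blobs(s,st,col,z,amin=60,smin=110,vmin=50):
    """colour blobs as minAreaRects on plane z: (centre, size, yaw, pixel centre)"""
    hsv=cv2.cvtColor(s["pixels"],cv2.COLOR_RGB2HSV); m=np.zeros(hsv.shape[:2],np.uint8)
    for a,b in HUE[col]: m|=cv2.inRange(hsv,(a,smin,vmin),(b,255,255))
    out=[]
    for c in cv2.findContours(m,cv2.RETR_EXTERNAL,cv2.CHAIN_APPROX_NONE)[0]:
        if cv2.contourArea(c)<amin: continue
        u=c[:,0,:]; p=onz(s,u,z,st)[:,:2]
        if np.linalg.norm(p.mean(0)-[.55,-.1])>.45: continue
        (x,y),(w,h),an=cv2.minAreaRect((p*1000).astype(np.float32))
        out.append((np.array([x,y])/1000,(round(w,1),round(h,1)),np.radians(an),u.mean(0)))
    return out
E
python3 - <<'E'
from h import *
w1=load("w1.npy");w2=load("w2.npy")
for c in HUE:
    for b in blobs(*w1,c,0.042,150): print("w1",c,b)
for c in HUE:
    for b in blobs(*w2,c,0.05,100): print("w2",c,b)
T=lambda u,v:tri([(lambda o,d:(o,d[0]))(*rays(w1[0],u,w1[1])),(lambda o,d:(o,d[0]))(*rays(w2[0],v,w2[1]))])
print("ball",T((464,95),(334,9)),"bolt",T((177,85),(60,47)), "grip",onz(w1[0],(207,182),.088,w1[1]))
E
```

```text
w1 red (array([ 0.4359, -0.2803]), (36.1, 34.6), np.float64(1.2962758174167657), array([443.6071, 217.5893]))
w1 red (array([0.5015, 0.1269]), (82.3, 27.3), np.float64(0.2653582698323632), array([206.367 , 180.8716]))
w1 red (array([0.6397, 0.0543]), (67.7, 67.1), np.float64(1.495623811337448), array([245.1056,  94.9317]))
w1 blue (array([0.4205, 0.1167]), (18.8, 80.6), np.float64(1.3909324188833976), array([217.4194, 226.3871]))
w1 blue (array([ 0.6199, -0.1689]), (66.2, 66.2), np.float64(1.475675003718046), array([388.0126, 107.4151]))
w1 yellow (array([ 0.1815, -0.3181]), (48.3, 555.3), np.float64(0.000943118253549737), array([418.0878, 329.0279]))
w1 yellow (array([ 0.2847, -0.3621]), (111.2, 42.1), np.float64(0.19733987059022168), array([468.693 , 285.1579]))
w1 yellow (array([0.2861, 0.2425]), (42.1, 113.6), np.float64(1.3454562801092045), array([167.9835, 283.7851]))
w1 yellow (array([0.4127, 0.0094]), (58.4, 28.3), np.float64(0.0634281040470645), array([277.6092, 231.2989]))
w1 yellow (array([0.4162, 0.296 ]), (61.7, 76.1), np.float64(0.6020379244488387), array([133.2588, 226
[... 950 characters left out ...]
4(1.475211081056154), array([259.6087,  43.6793]))
w2 yellow (array([0.2444, 0.0125]), (35.7, 92.5), np.float64(1.460583136136676), array([166.8667, 285.4476]))
w2 yellow (array([0.4156, 0.2702]), (60.9, 83.0), np.float64(0.34847326376680965), array([ 45.675, 192.725]))
w2 yellow (array([ 0.4109, -0.0087]), (55.4, 31.5), np.float64(0.060773040631174786), array([160.3441, 193.7849]))
w2 yellow (array([ 0.4472, -0.3711]), (30.1, 31.6), np.float64(1.3126473339019187), array([405.2048, 168.4819]))
w2 yellow (array([ 0.6247, -0.0969]), (67.6, 68.1), np.float64(1.4943215255643991), array([207.339 ,  44.1073]))
ball [ 0.6462 -0.2662  0.1072] bolt [0.6607 0.1482 0.0884] grip [[0.5126 0.1084 0.088 ]]
```

```bash
cat >> h.py <<'E'
RY=-0.09; RX=np.array([np.cos(RY),np.sin(RY),0]); RYV=np.array([-np.sin(RY),np.cos(RY),0])
Z=np.array([0,0,1.])
E
python3 - <<'E'
from h import *
w1=load("w1.npy")
print("packs",onz(w1[0],[(205,15),(347,8),(235,40),(345,38)],.13,w1[1]))
ball=np.array([.649,-.267,0])
ctrl.set_gripper(0.0,20)
p=ball+0.034*RX
ctrl.movep(p+.2*Z,down(RY+np.pi)); ctrl.move_linear(p+.089*Z,max_speed=.12,f_stop=8)
print(ctrl.get_state()["position"])
print(ctrl.move_linear(p-.086*RX+.089*Z,max_speed=.06,f_stop=15), ctrl.get_state()["position"],ctrl.get_state()["ft_force"])
q=ctrl.get_state()["position"]
ctrl.move_linear(q+.01*RX,max_speed=.06); ctrl.move_linear(q+.01*RX+.12*Z)
ctrl.set_gripper(.6,25)
for n,xy in dict(yellow=(.448,-.373),red=(.437,-.281),blue=(.431,-.164),green=(.445,-.08)).items():
    ctrl.movep(np.array([xy[0]+.084,xy[1],.14]),down(np.pi)); ctrl.dwell(.3)
    s,st=wrist(f"pics/p_{n}.png"); np.save(f"p_{n}.npy",dict(s=s,st=st),allow_pickle=True)
    for b in blobs(s,st,n,0.056,150): print(n,b)
print(st["time"])
a=[cv2.imread(f"pics/p_{n}.png") for n in ("yellow","red","blue","green")]
a=[cv2.resize(i,(400,250)) for i in a]
cv2.imwrite("pics/quad.png",np.vstack([np.hstack(a[:2]),np.hstack(a[2:])]))
E
```

```text
packs [[ 0.7499  0.0877  0.13  ]
 [ 0.7493 -0.0955  0.13  ]
 [ 0.7101  0.0459  0.13  ]
 [ 0.7084 -0.0928  0.13  ]]
[ 0.6835 -0.2705  0.0902]
False [ 0.5973 -0.2622  0.0889] [ 0.4582 -0.3194 -0.4885]
yellow (array([ 0.6769, -0.3016]), (25.6, 327.8), np.float64(0.0013486933056008172), array([367.038 , 332.1488]))
yellow (array([ 0.6237, -0.2731]), (54.0, 15.0), np.float64(0.17299608151337548), array([419.2245, 290.4796]))
yellow (array([ 0.6226, -0.4693]), (15.1, 57.5), np.float64(1.4002341747807718), array([217.7768, 288.6161]))
yellow (array([ 0.5818, -0.1118]), (85.8, 19.2), np.float64(1.141703950377749), array([549.5392, 246.7059]))
yellow (array([ 0.4456, -0.3739]), (22.7, 30.4), np.float64(1.3604357622925731), array([315.157,  98.719]))
yellow (array([ 0.4069, -0.0469]), (50.4, 39.3), np.float64(0.08247748310375193), array([608.9043,  96.113 ]))
red (array([0.5959, 0.0321]), (86.7, 19.6), np.float64(1.3732200007893895), array([574.3924, 260.7215]))
red (array([0.5286, 0.1386]), (104.9, 41.9), np.float64(0.4876619134012015), array([633.2846, 203.4692]))
red (array([ 0.4357, -0.2814]), (22.6, 30.6), np.float64(1.35244907534148), array([318.4836, 102.0902]))
blue (array([ 0.6291, -0.1718]), (63.9, 25.0), np.float64(1.5479598536055217), array([312.7647, 315.2176]))
blue (array([ 0.5764, -0.1666]), (62.5, 22.7), np.float64(1.5700975133248598), array([313.3538, 269.8872]))
blue (array([ 0.4294, -0.1639]), (21.9, 29.4), np.float64(1.5627919298225543), array([318.7815, 101.7815]))
blue (array([0.4188, 0.085 ]), (21.2, 85.0), np.float64(1.3972366538158332), array([567.0114, 112.2743]))
green (array([ 0.6434, -0.0331]), (44.0, 19.0), np.float64(1.4159235225527012), array([362.1078, 314.6569]))
green (array([ 0.449 , -0.0789]), (19.2, 26.1), np.float64(1.4088313914117656), array([318.066 , 109.3774]))
16.9083
```

View pics/quad.png

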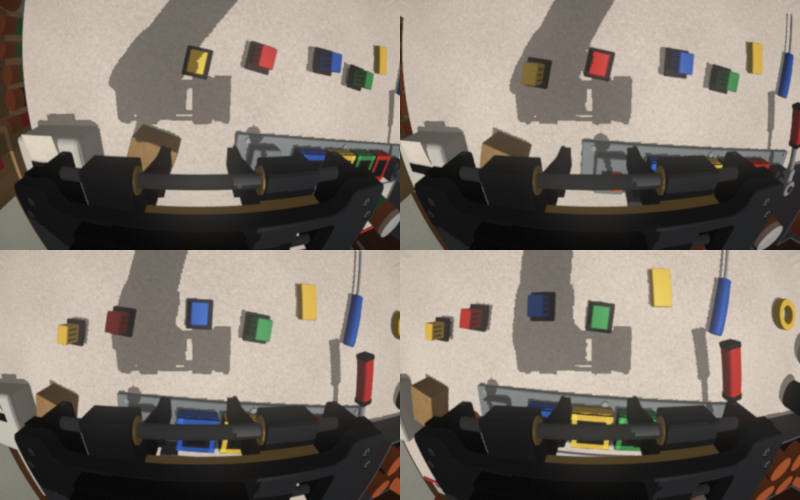

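The plug close-ups show each plug upright and unobstructed near (318,100) in its frame, with block sizes matching. I'll look at the sockets next with the same tool heading so that the camera bias cancels.

```bash
python3 - <<'E'
from h import *
for n,xy in dict(red=(.639,.054),green=(.632,-.02),yellow=(.626,-.095),blue=(.62,-.169)).items():
    ctrl.movep(np.array([*xy,0])+.084*RX+.2*Z,down(RY+np.pi)); ctrl.dwell(.3)
    s,st=wrist(f"pics/s_{n}.png"); np.save(f"s_{n}.npy",dict(s=s,st=st),allow_pickle=True)
    for b in blobs(s,st,n,0.042,700):
        if np.linalg.norm(b[0]-xy)<.05: print(n,b)
print(st["time"])
a=[cv2.resize(cv2.imread(f"pics/s_{n}.png")[:280],(400,175)) for n in ("red","green","yellow","blue")]
cv2.imwrite("pics/squad.png",np.vstack([np.hstack(a[:2]),np.hstack(a[2:])]))
E
```

```text
red (array([0.6396, 0.0549]), (65.3, 66.1), np.float64(1.4858058016627618), array([319.1573, 104.1694]))
green (array([ 0.6305, -0.0202]), (62.9, 58.2), np.float64(1.4674227996062719), array([316.0031,  93.3125]))
yellow (array([ 0.6262, -0.0944]), (66.0, 65.5), np.float64(1.476513633145312), array([316.428, 103.848]))
blue (array([ 0.6193, -0.1691]), (64.9, 65.4), np.float64(1.4715530961408758), array([315.3633, 102.8367]))
20.4583
```

View pics/squad.png

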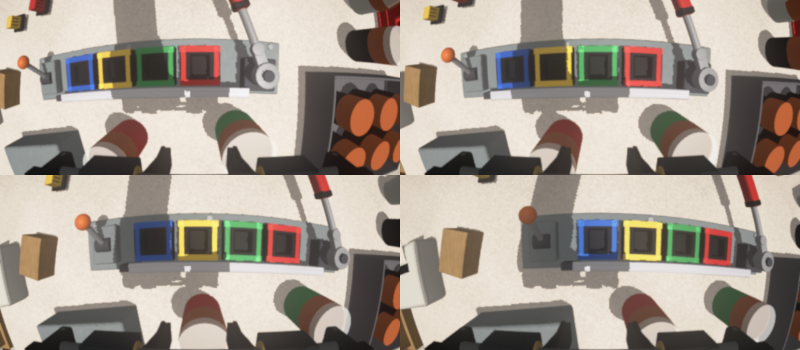

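The ball leans towards the robot, so the switch is off. The socket positions agree to about 1 mm. I'll start picking with blue.

```bash
cat >> h.py <<'E'
SOCK=dict(blue=(.6193,-.1691),yellow=(.6261,-.0943),green=(.6328,-.0198),red=(.6396,.0549))
HUE["green"]=[(45,90)]
def look(n,xy):
    ctrl.movep(np.array([xy[0]+.084,xy[1],.14]),down(np.pi)); ctrl.dwell(.25)
    s,st=wrist(f"pics/l_{n}.png")
    c=[b for b in blobs(s,st,n,.056,150,smin=90) if np.linalg.norm(b[0]-xy)<.12 and 17<min(b[1])<27 and 24<max(b[1])<36 and b[0][0]<.56]
    if not c: return None
    b=min(c,key=lambda b:np.linalg.norm(b[0]-xy))
    y=b[2]-np.pi/2 if b[1][0]<b[1][1] else b[2]
    return b[0],(y+np.pi/2)%np.pi-np.pi/2,b[1]
def plug(n,xy):
    xy=np.array(xy)
    for _ in range(3):
        r=look(n,xy); print(n,r)
        if r is None: return False
        if np.linalg.norm(r[0]-xy)<.012: break
        xy=r[0]
    p=np.array([*r[0],0]); R=down(np.pi+r[1])
    ctrl.set_gripper(.6,30)
    ctrl.movep(p+.12*Z,R)
    if ctrl.move_linear(p+.030*Z,max_speed=.12,f_stop=12): print("hit on descent",ctrl.get_state()["position"]); ctrl.move_linear(p+.12*Z); return False
    ctrl.set_gripper(0.,30); ctrl.move_linear(p+.17*Z,max_speed=.2)
    o=ctrl.get_state()["opening"]; print("opening",o)
    if o<.15: return False
    q=np.array([*SOCK[n],0]); R=down(np.pi+RY)
    ctrl.movep(q+.17*Z,R); ctrl.move_linear(q+.080*Z,max_speed=.12,f_stop=15)
    hit=ctrl.move_linear(q+.0565*Z,max_speed=.03,f_stop=15)
    st=ctrl.get_state(); print("insert",hit,st["position"],st["ft_force"],st["time"])
    if st["position"][2]>.0625: print("NOT HOME"); return False
    ctrl.set_gripper(.5); ctrl.move_linear(st["position"]+.11*Z,max_speed=.2)
    return True
E
python3 - <<'E'
from h import *
print(plug("blue",(.4294,-.1639)))
st=ctrl.get_state(); cv2.imwrite("pics/side1.png",snapshot("side")["pixels"][100:350,220:470,::-1].repeat(2,0).repeat(2,1))
E
```

```text
blue (array([ 0.4295, -0.1641]), np.float64(-0.053922620487488304), (22.4, 30.3))
opening 0.25498853738424604
insert True [ 0.6188 -0.1691  0.0581] [-0.1991  0.4493  3.034 ] 27.075
True
```

View pics/side1.png

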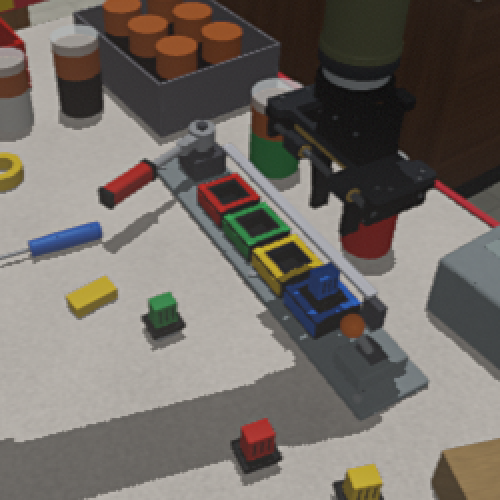

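Blue is home: the stop height was 0.0581 against a nominal 0.058, and the block stands in the blue frame. Next are the others.

```bash
python3 - <<'E'
from h import *
for n,xy in dict(yellow=(.4456,-.3739),red=(.4357,-.2814),green=(.447,-.0789)).items():
    ok=plug(n,xy); print(n,ok)
    if not ok: break
ctrl.movep(np.array([.56,-.02,.3]),down(RY+np.pi)); 
ctrl.movep(np.array([.56,-.03,.33]),down(RY)); ctrl.dwell(.3)
s,st=wrist("pics/w3.png"); np.save("w3.npy",dict(s=s,st=st),allow_pickle=True); print(st["time"])
E
```

```text
yellow (array([ 0.4882, -0.3773]), np.float64(-0.3737094115459141), (23.2, 33.5))
yellow (array([ 0.4901, -0.3776]), np.float64(-0.38316163604487774), (23.4, 31.6))
opening 0.25302718058515794
insert True [ 0.6256 -0.0943  0.058 ] [-0.8906 -0.2734  3.915 ] 36.4667
yellow True
red (array([ 0.4357, -0.2813]), np.float64(-0.22264825661389454), (23.1, 31.1))
opening 0.25174536255033153
insert True [0.6391 0.0547 0.0581] [ 0.2098 -0.5461  3.7977] 45.4583
red True
green (array([ 0.4482, -0.0791]), np.float64(-0.1174632472517978), (21.3, 29.2))
opening 0.25039044817811834
insert True [ 0.6323 -0.0198  0.0581] [-0.2539  1.0667  4.6511] 53.6333
green True
58.6083
```

View pics/w3.png

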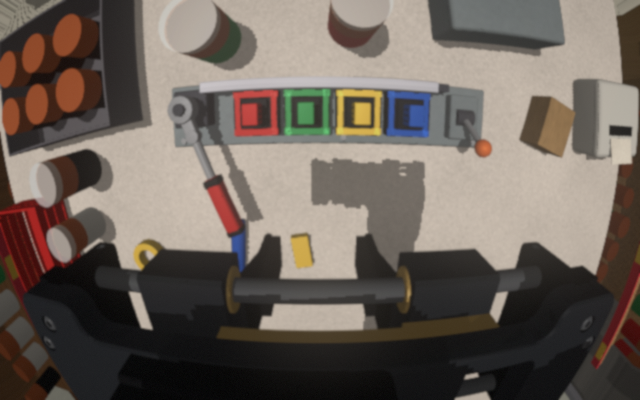

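All four plugs stand in their own frames: red (250,112), green (307,113), yellow (360,113), blue (409,114). Yellow had been knocked about 45 mm aside and was re-found before its pick. The lever is off, and the wrench is straight with its grip at (222,205). Next I measure and push the wrench with shut fingers.

```bash
cat >> h.py <<'E'
BOLT=np.array([.6606,.151,0])
def fpos(th,off,r=.147,c=BOLT):
    u=np.array([np.cos(th),np.sin(th),0]); t=np.array([np.sin(th),-np.cos(th),0]); return c+r*u-off*t,t,down(np.arctan2(t[1],t[0]))
ZW=.074
E
python3 - <<'E'
from h import *
s,st=load("w3.npy")
print("packs",onz(s,[(50,235),(85,222),(45,175),(90,160)],.13,st))
for b in blobs(s,st,"red",.085,150):
    if np.linalg.norm(b[0]-[.515,.11])<.05: print(b); g=b
print("bolt",onz(s,(181,109),.088,st))
d=g[0]-BOLT[:2]; th=np.arctan2(d[1],d[0])%(2*np.pi); print("th",th,np.linalg.norm(d))
ctrl.set_gripper(0.,30)
p,t,R=fpos(th,.036)
ctrl.movep(p+.2*Z,R); ctrl.move_linear(p+ZW*Z,f_stop=8); ctrl.dwell(.2)
f0=ctrl.get_state()["ft_force"]; a=th+.036/.147-.024/.147
off=.024; k=0
# arc: start behind, run through contact until resistance rises
ths=th+.06-np.arange(0,1.35,.04)
for a in ths:
    p,t,R=fpos(a,off); h=ctrl.move_linear(p+ZW*Z,R,max_speed=.04,f_stop=9)
    st=ctrl.get_state(); F=-(st["ft_force"]-f0)@t
    print(round(th-a,3),h,round(F,2),st["position"])
    if h or F>8: break
print(st["time"],th)
np.save("wr.npy",np.array([th,a,*st["position"],*f0]))
E
```

```text
packs [[0.5049 0.45   0.13  ]
 [0.5238 0.3423 0.13  ]
 [0.61   0.4147 0.13  ]
 [0.6173 0.2968 0.13  ]]
(array([0.5123, 0.1098]), (75.4, 25.4), np.float64(0.27064719124396286), array([224.1327, 207.8761]))
bolt [[0.6613 0.1501 0.088 ]]
th 3.41255001867394 0.15396153460203232
-0.06 False -0.21 [0.5296 0.0808 0.0743]
-0.02 False 0.05 [0.5266 0.0859 0.074 ]
0.02 False -1.24 [0.5242 0.0912 0.074 ]
0.06 False 1.66 [0.522  0.0963 0.074 ]
0.1 False 1.15 [0.5198 0.1023 0.074 ]
0.14 False 0.88 [0.5178 0.1082 0.074 ]
0.18 False 0.5 [0.5163 0.114  0.0739]
0.22 False 0.53 [0.515  0.1198 0.074 ]
0.26 False 1.49 [0.5138 0.1257 0.074 ]
0.3 False 0.2 [0.5129 0.1316 0.074 ]
0.34 False 0.34 [0.5123 0.1375 0.074 ]
0.38 False 0.3 [0.5119 0.1434 0.0741]
0.42 False 1.02 [0.5117 0.1494 0.074 ]
0.46 False 0.8 [0.5118 0.1553 0.074 ]
0.5 False 1.35 [0.5121 0.1613 0.074 ]
0.54 False -0.4 [0.5126 0.1672 0.0741]
0.58 False 0.69 [0.5134 0.1731 0.074 ]
0.62 False -0.42 [0.5143 0.179  0.074 ]
0.66 False 0.97 [0.5156 0.1848 0.0741]
0.7 False -0.85 [0.5171 0.1906 0.074 ]
0.74 False 0.05 [0.5188 0.1963 0.074 ]
0.78 False 0.51 [0.5207 0.2019 0.0741]
0.82 False 0.15 [0.5228 0.2075 0.0741]
0.86 False -0.66 [0.5253 0.213  0.0741]
0.9 False -0.31 [0.5278 0.2184 0.0741]
0.94 False -1.06 [0.5306 0.2236 0.0741]
0.98 False -0.71 [0.5336 0.2287 0.0741]
1.02 True -1.08 [0.5342 0.2311 0.0728]
70.6333 3.41255001867394
```

```bash
python3 - <<'E'
from h import *
st=ctrl.get_state(); print(st["position"],st["ft_force"],np.load("wr.npy")[-3:])
wrist("pics/w4.png")
cv2.imwrite("pics/scene4.png",cv2.resize(snapshot("scene")["pixels"][80:260,260:500,::-1],(720,540),interpolation=cv2.INTER_CUBIC))
E
```

```text
[0.5342 0.2311 0.0728] [ 0.7181 -0.0366 -0.7582] [-0.7684 -0.1355 -0.6543]
```

View pics/scene4.png

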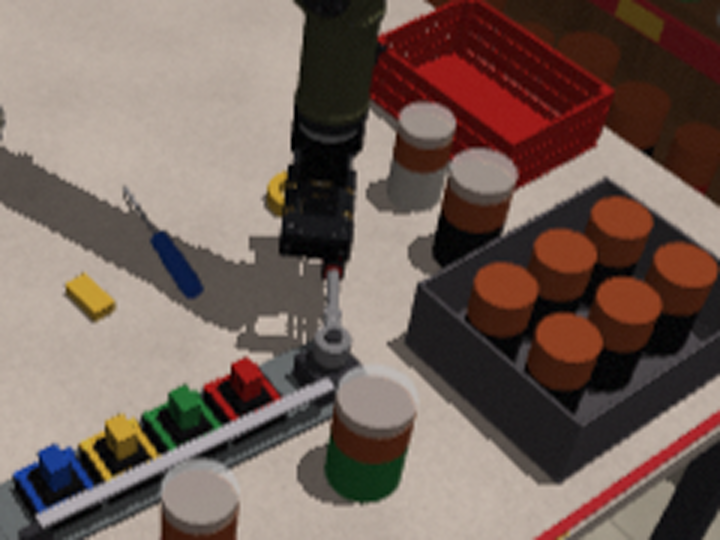

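View pics/w4.png

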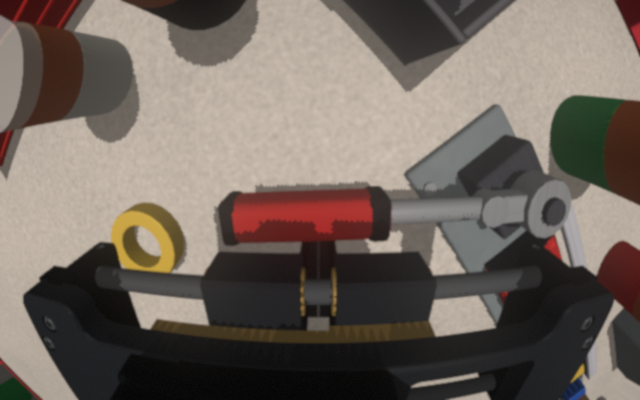

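The fingers press on the grip near (320,240). The handle is straight, nothing else is touched, and the wrench turned about 1.0 rad before the firm stop, so the bolt is down. Now I fold it about the pivot in small steps.

```bash
python3 - <<'E'
from h import *
f0=np.load("wr.npy")[-3:]; th=np.load("wr.npy")[0]
st=ctrl.get_state(); d=st["position"]-BOLT; a0=np.arctan2(d[1],d[0])-np.arctan2(.022,.147)
piv=BOLT+.042*np.array([np.cos(a0),np.sin(a0),0]); print("handle",a0%(2*np.pi),"turned",th-a0%(2*np.pi))
for ph in np.arange(.03,.241,.03):
    p,t,R=fpos(a0-ph,.022,.105,piv); ctrl.move_linear(p+ZW*Z,R,max_speed=.02)
    st=ctrl.get_state(); print(round(ph,3),-(st["ft_force"]-f0)@t,st["position"])
# back off, rise, look
ctrl.move_linear(st["position"]-.03*t,max_speed=.06); ctrl.move_linear(st["position"]-.03*t+.13*Z)
ctrl.movep(np.array([.50,.2,.28]),down(.7)); ctrl.dwell(.3)
s,st=wrist("pics/w5.png"); np.save("w5.npy",dict(s=s,st=st),allow_pickle=True); np.save("a0.npy",a0); print(st["time"])
for z in (.075,.088):
    for b in blobs(s,st,"red",z,150): print(z,b)
E
```

```text
handle 2.4292813900381973 turned 0.9832686286357428
0.03 5.406129349550461 [0.5345 0.2316 0.0727]
0.06 8.555859172109566 [0.5349 0.2328 0.0723]
0.09 8.441468080461439 [0.5365 0.2355 0.0723]
0.12 8.370645619578717 [0.5382 0.2383 0.0723]
0.15 9.343272037725812 [0.5401 0.2411 0.0723]
0.18 9.265768136698624 [0.542  0.2438 0.0723]
0.21 9.179591037683576 [0.544  0.2464 0.0723]
0.24 10.06657278863843 [0.5461 0.249  0.0723]
75.7333
0.075 (array([ 0.7412, -0.0533]), (64.5, 85.7), np.float64(0.4647831292400079), array([555.024 , 165.5389]))
0.075 (array([0.6321, 0.071 ]), (63.8, 64.5), np.float64(1.4906574153786136), array([460.471 , 160.1377]))
0.075 (array([0.5594, 0.2698]), (22.8, 77.0), np.float64(0.6592294420163448), array([305.7389,  97.3885]))
0.075 (array([ 0.8817, -0.0393]), (90.7, 368.1), np.float64(0.241100284476888), array([585.1292,  83.7416]))
0.088 (array([ 0.7349, -0.0423]), (62.2, 82.7), np.float64(0.46478243016022175), array([555.024 , 165.5389]))
0.088 (array([0.6296, 0.0776]), (61.5, 62.2), np.float64(1.4906576816947228), array([460.471 , 160.1377]))
0.088 (array([0.5595, 0.2692]), (22.0, 74.2), np.float64(0.6592299080695356), array([305.7389,  97.3885]))
0.088 (array([ 0.8704, -0.0289]), (87.5, 355.0), np.float64(0.2411004009901857), array([585.1292,  83.7416]))
```

View pics/w5.png

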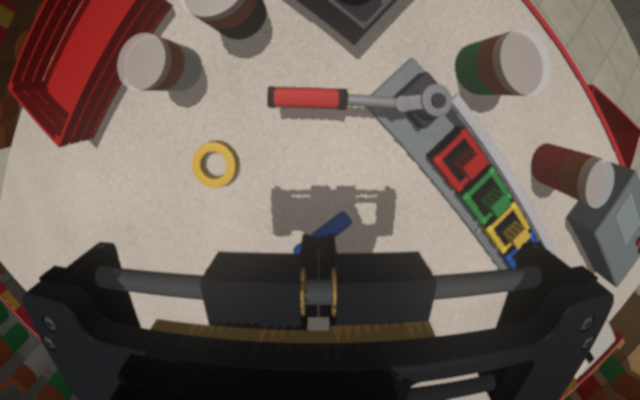

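w5 shows a clear kink: bolt (435,99), pivot (404,104), grip (306,98). The grip heading gives a kink of about 0.20 rad, the offset of the handle line from the bolt gives 0.18, and the finger travel gives 0.20 or less. All lie inside 0.12 to 0.45. Now I switch the rail on.

```bash
python3 - <<'E'
from h import *
ball=np.array([.572,-.260,0]); p=ball-.034*RX
ctrl.movep(np.array([.5,-.1,.3]),down(RY+np.pi/2))
ctrl.movep(p+.2*Z,down(RY+np.pi)); print(ctrl.move_linear(p+.089*Z,max_speed=.12,f_stop=8))
print(ctrl.move_linear(p+.092*RX+.089*Z,max_speed=.05,f_stop=15)); st=ctrl.get_state(); print(st["position"],st["ft_force"])
q=st["position"]; ctrl.move_linear(q-.015*RX,max_speed=.06); ctrl.move_linear(q-.015*RX+.15*Z)
ctrl.movep(np.array([.54,-.06,.36]),down(0.)); ctrl.dwell(.3)
s,st=wrist("pics/w6.png"); np.save("w6.npy",dict(s=s,st=st),allow_pickle=True); print(st["time"])
for n in SOCK:
    for b in blobs(s,st,n,.042,150):
        if np.linalg.norm(b[0]-SOCK[n])<.05: print(n,b)
E
```

```text
False
False
[ 0.6278 -0.2649  0.0887] [-5.0291  1.9395  1.7045]
86.7167
blue (array([ 0.6197, -0.1689]), (65.5, 66.4), np.float64(1.4805701601177206), array([387.7215, 107.5   ]))
yellow (array([ 0.6266, -0.0945]), (66.4, 67.2), np.float64(1.4773442730893076), array([340.7273, 101.8061]))
red (array([0.64  , 0.0544]), (67.8, 66.6), np.float64(1.4794558935176314), array([244.8313,  95.0687]))
```

View pics/w6.png

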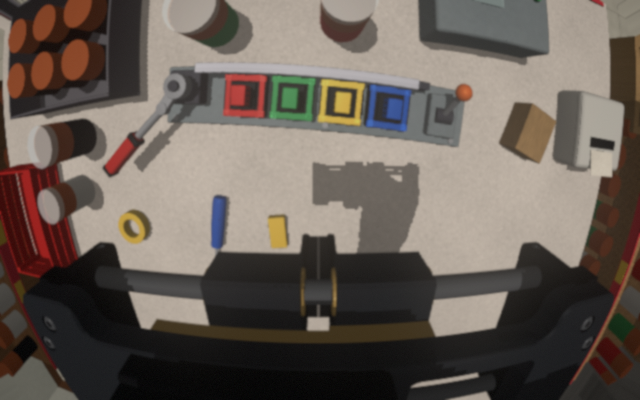

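The ball is at (464,93) against (464,95) at the start, so the lever is fully on. The plugs are in and the handle is kinked. Handing in.

```bash
python3 -c "
from h import *
ticket.job_done(); print(ctrl.get_state()['time'])"
```

```text
the job is handed in; nothing more can be done
the job is handed in; nothing more can be done
```

I carried out the whole task in order and handed it in at about 87 s on the robot's clock. No verdict was reported.

- **Switch off:** I pulled the lever towards the robot, and the camera showed it leaning that way before any plug was moved.
- **Plugs:** All four were present and are seated in their own colours. Each stopped at 58.0–58.1 mm against the nominal 58 mm, and the last picture shows each in its own frame. Yellow had been knocked about 45 mm aside, so I found it again by camera before picking it.
- **Wrench:** It turned about 0.98 rad to a firm stop. I then folded it to a kink of about 0.18–0.20 rad, from two estimates on the picture and one on finger travel. The limits are 0.12 and 0.45.
- **Switch on:** In the last picture the orange ball is within about 2 pixels of its starting "on" position.

No check failed, and by eye the other goods had not moved. Two things are inferred rather than measured:
- **Bolt down:** I take this from the firm stop and from the handle kinking at all.
- **Fold force:** It read about 8–10 N, below the stated 12 N, but the kink is clear in the picture.

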